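# Toy train dry fit: three bodies on the wrong underframes

### The job

At the dry fit before gluing, the three wooden toy-train bodies were all set on the wrong underframes. Move them round so that the steam engine sits on the long six-wheeled underframe, the tank wagon body on the middle one and the van on the short one, each flat on the deck, centred and lined up with it (either way round); the bare plywood offcut is free for parking a body meanwhile. Carry the bodies upright, and leave the underframes and the cup, tub and clamp standing where they are.

Things in the scene. Friction and masses are not known exactly. Their poses are not given: they have to be found in the camera images.
- engine_body: Wooden steam engine body, the longest (mm): footplate 120 x 46 x 8; lying round boiler dia. 40, x -56 to 24, axis 27 above the underside; chimney at x -45, 68 high; dome at x -18, 57 high; cab x 24 to 58, roof 50 wide, top 66. 160 g, balanced at mid-length. Grip across the boiler at mid-length, pads centred 32 above the underside. Origin: centre of underside; x lengthwise, y across, z up.
- tank_body: Wooden tank wagon body, middle length (mm): floor 95 x 46 x 8; lying round tank dia. 42, 86 long, axis 31 above the underside; round hatch on top at mid-length, 61 high. 130 g. Grip across the tank at mid-length, pads centred 32 above the underside. Origin: centre of underside; x lengthwise, y across, z up.
- van_body: Wooden guard's van body, the shortest (mm): floor 70 x 46 x 6; box walls 64 long, 42 wide; roof 46 wide at 46 to 50 above the underside, with a small lookout 63 high and a thin stovepipe. 110 g. Grip across the side walls at mid-length, pads centred 32 above the underside. Origin: centre of underside; x lengthwise, y across, z up.
- long_underframe: The engine's underframe (mm): deck 130 long, three axles, six wheels. Deck 56 wide, flat bare top 39 above the bench; wheels dia. 28 outside it, 80 wide over the axles; buffers stick out 8 at each end; both ends alike. Loose and light; its wheels do not turn. Plain wood. Origin on the bench under the deck's middle; x along the deck, z up.
- middle_underframe: The tank wagon's underframe (mm): deck 105 long, two axles, four wheels. Deck 56 wide, flat bare top 39 above the bench; wheels dia. 28 outside it, 80 wide over the axles; buffers stick out 8 at each end; both ends alike. Loose and light; its wheels do not turn. Plain wood. Origin on the bench under the deck's middle; x along the deck, z up.
- short_underframe: The van's underframe (mm): deck 80 long, two axles, four wheels. Deck 56 wide, flat bare top 39 above the bench; wheels dia. 28 outside it, 80 wide over the axles; buffers stick out 8 at each end; both ends alike. Loose and light; its wheels do not turn. Plain wood. Origin on the bench under the deck's middle; x along the deck, z up.
- offcut: Bare plywood offcut 150 x 90 x 6 mm lying flat on the cutting mat, fixed; empty at the start, free for parking. Origin at the centre of its underside, top at 6 mm; x along its length.
- paper_cup: Bystander: white paper cup full of dowel pegs, 80 mm across the rim, about 105 mm high with the pegs, left of the work (+y). Origin at the centre of its foot.
- wheel_tub: Bystander: clear plastic tub with wooden wheels in it, 112 mm across the rim, 50 mm high, right of the work (-y). Origin at the centre of its foot.
- spring_clamp: Bystander: black spring clamp with orange jaw pads, lying on its side beyond the work, about 170 mm long, 24 mm high. Origin on the bench at its pivot; y towards its handles.
There are look-alikes about, which are no part of the job. What is shaped like the engine_body but red or yellow is not meant. What is shaped like the van_body but black is not meant.

How it is judged (in metres and radians):
At the end, for the whole second after the job is handed in: Each body rests on its own underframe's deck: centred within 12 mm lengthwise and 9 mm sideways, in line within 10 degrees (either way round), underside within 4 mm of deck height, upright within 6 degrees, at rest; underframes level (x of engine_body in the frame of long_underframe between -0.012 and 0.012 m and y of engine_body in the frame of long_underframe between -0.009 and 0.009 m and z of engine_body in the frame of long_underframe between 0.035 and 0.043 m and angle between the x axis of engine_body and the x axis of long_underframe, either way round below 0.17 rad and angle between each of engine_body, long_underframe, tank_body, middle_underframe, van_body, short_underframe's own z axis and vertical below 0.1 rad and linear speed of each of engine_body, tank_body, van_body below 0.02 m/s and angular speed of each of engine_body, tank_body, van_body below 0.2 rad/s and x of tank_body in the frame of middle_underframe between -0.012 and 0.012 m and y of tank_body in the frame of middle_underframe between -0.009 and 0.009 m and z of tank_body in the frame of middle_underframe between 0.035 and 0.043 m and angle between the x axis of tank_body and the x axis of middle_underframe, either way round below 0.17 rad and x of van_body in the frame of short_underframe between -0.012 and 0.012 m and y of van_body in the frame of short_underframe between -0.009 and 0.009 m and z of van_body in the frame of short_underframe between 0.035 and 0.043 m and angle between the x axis of van_body and the x axis of short_underframe, either way round below 0.17 rad); the robot touches nothing.
It fails at once if an underframe is pushed more than 30 mm from where it stood (distance of any of long_underframe, middle_underframe, short_underframe from where it was at the start of the episode above 0.03 m).
It fails at once if a body is tipped more than about 35 degrees (angle between any of engine_body, tank_body, van_body's own z axis and vertical above 0.6 rad).
It fails at once if the cup, the tub or the clamp is pushed more than 30 mm (distance of any of paper_cup, wheel_tub, spring_clamp from where it was at the start of the episode above 0.03 m).
It also fails if it takes over 104 s, if anything falls off the work surface, if the arm or the gripper's body presses on something with over 40 N, if the wrist force passes 120 N, or if a joint passes its speed limit or range.

### The arm

A 6-joint arm with a two-finger parallel gripper is mounted at the origin on the work surface. World frame = base frame: x ahead of the robot, y to its left, z up, the work surface at z = 0. Lengths are in mm, angles in rad, forces in N, time in s.
With the tool pointing down it reaches from about 350 to 875 mm from the base axis. Payload 4.2 kg.
Tool frame: the origin (TCP) lies midway between the tips of the shut fingers; the grasp point (between the pads) lies 19 mm behind it; z points along the fingers, y is the line along which they close (so a half turn about z gives the same grasp; the last joint's range is limited). The gripper opens to 85 mm and grips with 20 to 120 N. Pads are 22 mm wide; open, the fingers measure 114 mm over their backs; the gripper's body (76 mm by 85 mm) begins 54 mm behind the grasp point. The pads swing forward as they close: fully open they stand 13 mm farther back than shut.
Start: joints at [1.444, 0.385, 0.008, 0, -1.194, -0.259], TCP at [235.155, 579.052, 231.312] pointing down, gripper open.
Joint ranges: [-3.14, 3.14], [-1.21, 2.06], [-1.07, 1.41], [-3.16, 2.05], [-2.99, -0.16], [-3.1, 3.1]. Speed limits (rad/s): [2.79, 2.79, 3.14, 3.14, 3.14, 3.14].

### API

Orientations are given as a unit quaternion [x, y, z, w].
In Python, from bench import * gives the robot as it stands.
- The arm moves only by the tool drive_tool, never from a script. Its argument "plan" is a list that holds one entry, the list of rows, each a list of 5 numbers: the closure, from -1 (fully open) to 1 (shut), then the shift along the world's x, y, z in mm, then the turn about the world's z in degrees. A call has 1 to 20 rows; each row shifts and turns the commanded pose from where the row before left it; what a row does not reach is not made up. A row lasts 1/12 s, in which the tool goes at most 41.7 mm and 7.16 degrees, less where a joint would pass 70% of its speed; a pose out of reach is approached as far as the arm can. A call is refused whole if a number of a shift passes 41.7 or a number of a turn 7.16, either way. A call with a gripper value outside its range is refused whole. The fingers move at their own pace and stop on an object; the grip force is fixed at half the most. Time passes only in rows, so rows that do not move let the fingers close. It gives the time, the measured TCP pose, the force, the opening and the grip force at its end, in the units of the state.
- read_state(): the state, without advancing time (a new reading comes with each control period).
- get_image(name): name is "side" or "top"; returns (picture, depth): 384x512x3 uint8, red, green, blue; 384x512 float32, mm along the optical axis (not along the pixel's ray), 0 where there is no reading.
- camera_model(name): a dict with "fx", "fy", "cx", "cy" (pixels), "distortion" ([k1, k2, p1, p2, k3] as OpenCV has them; the pictures are not rectified), "R" (3x3) and "t" (3): a world point X has camera coordinates R X + t. Camera axes: x right, y down, z forward; pixel columns grow to the right and rows downward; lengths in mm; the calibration is good to about 2 mm. A picture is of the moment at which its call begins. camera_model takes no time and is no camera call.
- job_done(): hands the job in; it is judged then, once.
The state is a dict: "clock": time; "joints": joint angles; "joint_vel": joint speeds; "joint_efforts": joint torques, N m; "position": TCP position; "ee_rot": TCP orientation; "contact_force": force on the tool from outside, world axes, zero at the start; "wrist_torque": the same for the moment, N m; "gripper_width": finger opening in mm; "grasp_force": force on a finger pad.
Only numpy, scipy, OpenCV 4.12 (cv2) and the standard library are available. Lean on these libraries where they do the work, as an engineer would, in place of code of your own. Each camera call takes 0.05 s, during which the arm holds its last target. There are 200 camera calls.

## Working session

There is one attempt and no reset: what is moved stays moved. The work goes in short steps, Python scripts to look and compute and a tool call to move; the robot and the scene stay as the last step left them, time stands still between calls to the robot, and variables do not carry over. Pictures are saved under pics/ and viewed, at most 14 in all, crops included, and the job is handed in when it is done.

Besides the shell and the picture viewer there is one more tool, called after "Call:" as name(argument=value, ...), one argument or row to a line, values as JSON. drive_tool: Moves the arm, as the interface text tells. Its arguments: {"type":"object","properties":{"plan":{"type":"array"}},"required":["plan"]}

```bash
mkdir -p pics; python3 - <<'E'
from bench import *
import cv2, numpy as np
for n in("top","side"):
    p,d=get_image(n); cv2.imwrite(f"pics/{n}0.png",p[:,:,::-1]); np.savez(f"{n}0.npz",p=p,d=d); c=camera_model(n); print(n,c, (d>0).mean())
print(read_state())
E
```

```text
top {'fx': 442.53048239227917, 'fy': 442.53048239227917, 'cx': 255.68206788156073, 'cy': 198.16231492291288, 'distortion': array([-0.13748332,  0.        ,  0.        ,  0.        ,  0.        ]), 'R': array([[-1.13414579e-03, -9.99996314e-01,  2.46688877e-03],
       [-9.96284764e-01,  9.17498948e-04, -8.61151933e-02],
       [ 8.61126125e-02, -2.55539088e-03, -9.96282133e-01]]), 't': array([  10.77069865,  567.43479293, 1672.52910762])} 0.9959309895833334
side {'fx': 484.10302036598796, 'fy': 484.10302036598796, 'cx': 261.66495231889775, 'cy': 185.5974236549754, 'distortion': array([-0.09077978,  0.        ,  0.        ,  0.        ,  0.        ]), 'R': array([[ 0.84932541, -0.52761927, -0.01625613],
       [-0.37081649, -0.57443141, -0.72974221],
       [ 0.37568802,  0.62581664, -0.68352912]]), 't': array([-499.15961345,  262.45510843, 1437.39582775])} 0.9962921142578125
{'clock': 0.1, 'joints': array([ 1.44358718e+00,  3.85504891e-01,  6.79243816e-03, -4.19495712e-04,
       -1.19402005e+00, -2.58578955e-01]), 'joint_vel': array([-0.00102724, -0.0020053 ,  0.00229806,  0.00287326,  0.00120734,
        0.00158607]), 'joint_efforts': array([-6.35890028e-04, -3.93319523e+01,  1.88931137e+01,  4.19796869e+00,
       -2.56531071e-03,  2.02495215e-06]), 'position': array([234.98639066, 578.59161192, 230.32977051]), 'ee_rot': array([ 9.81438245e-01, -1.91775900e-01, -1.30997005e-04,  9.78795891e-04]), 'contact_force': array([-0.31881654, -0.57199897,  0.51033663]), 'wrist_torque': array([-0.00708723, -0.036331  , -0.01601107]), 'grasp_force': 0.0, 'gripper_width': 85.11996378475627}
```

View pics/top0.png

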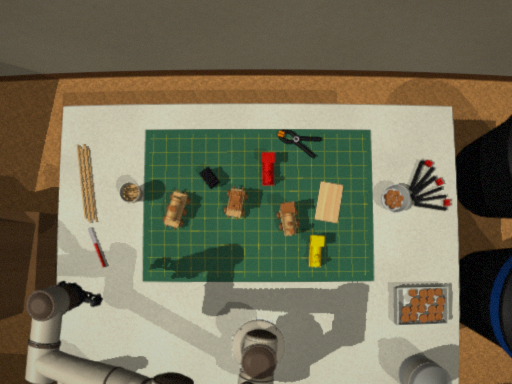

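View pics/side0.png

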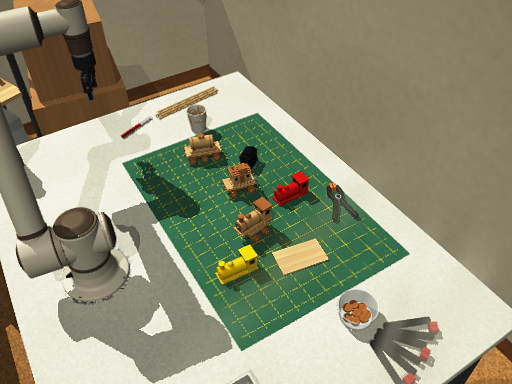

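The top picture shows wooden units at (176,209), (235,202) and (289,218). The look-alikes are a red engine at (268,168), a yellow engine at (317,250) and a black van at (209,177), all standing on the mat. The offcut is at (329,201). The side picture shows the tank body at (203,148), the van at (240,180) and the engine at (254,219). The wooden ones fit the description, so I'll confirm that in enlarged crops.

```bash
python3 - <<'E'
import cv2, numpy as np
t=cv2.imread("pics/top0.png"); s=cv2.imread("pics/side0.png")
a=cv2.resize(t[150:275,150:350],(800,500),interpolation=cv2.INTER_CUBIC); cv2.imwrite("pics/topc.png",a)
b=cv2.resize(s[120:285,170:335],(600,600),interpolation=cv2.INTER_CUBIC); cv2.imwrite("pics/sidec.png",b)
E
```

```text
(no output)
```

View pics/topc.png

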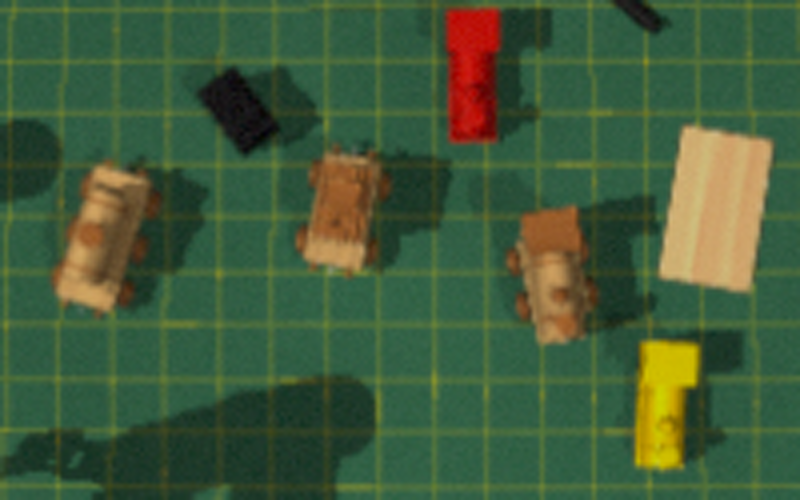

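View pics/sidec.png

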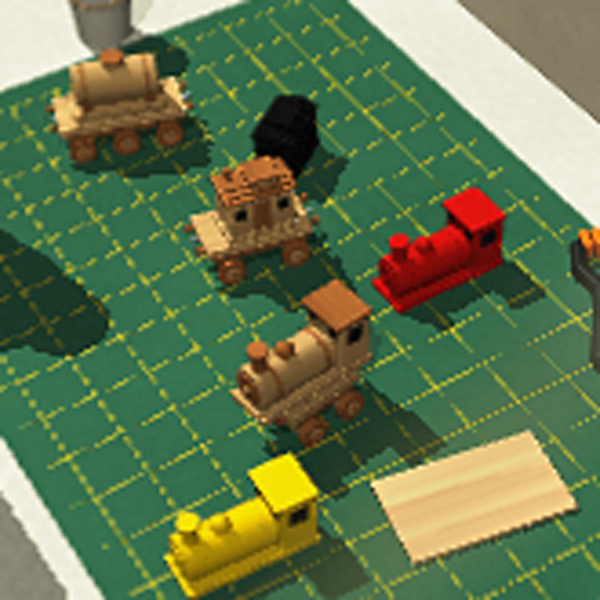

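The crops show the tank on the six-wheeled (long) frame at top-crop (103,238), the van on the middle frame at (345,210), and the engine on the short frame at (553,275). These are the natural-wood ones; the red, yellow and black pieces stand on the mat and aren't meant. Plan: engine to offcut, van to short, tank to middle, engine to long.

```bash
cat > h.py <<'E'
from bench import *
import cv2, numpy as np
def cloud(n,im=None):
    p,d=im if im else get_image(n); c=camera_model(n)
    v,u=np.nonzero((d>0)); K=np.array([[c["fx"],0,c["cx"]],[0,c["fy"],c["cy"]],[0,0,1]])
    q=cv2.undistortPoints(np.stack([u,v],1).astype(np.float64)[:,None],K,c["distortion"])[:,0]
    z=d[v,u].astype(float); X=np.c_[q*z[:,None],z]
    return (X-c["t"])@c["R"], p[v,u]
def pix2w(u,v,h,n="top"):
    c=camera_model(n);K=np.array([[c["fx"],0,c["cx"]],[0,c["fy"],c["cy"]],[0,0,1]])
    q=cv2.undistortPoints(np.array([[[u,v]]],float),K,c["distortion"])[0,0]
    o=-c["R"].T@c["t"]; r=c["R"].T@np.r_[q,1]; return (o+r*(h-o[2])/r[2])[:2]
def rect(P):
    (cx,cy),(w,h),a=cv2.minAreaRect(P[:,:2].astype(np.float32))
    if w<h: w,h,a=h,w,a+90
    a=(a+90)%180-90
    return f"c=({cx:.1f},{cy:.1f}) L={w:.0f} W={h:.0f} yaw={a:.1f} n={len(P)} z={np.median(P[:,2]):.1f}"
def report(pts,bands,R=95,ims=None):
    for n in("top","side"):
        X,_=cloud(n,ims and ims[n])
        for nm,c in pts.items():
            m=np.hypot(*(X[:,:2]-c).T)<R
            for lo,hi in bands:
                P=X[m&(X[:,2]>lo)&(X[:,2]<hi)]
                if len(P)>8: print(n,nm,lo,hi,rect(P))
def tool():
    s=read_state(); x,y,z,w=s["ee_rot"]
    print("t",s["clock"],"tcp",s["position"].round(1),"xaxis yaw",round(np.degrees(np.arctan2(2*(x*y+z*w),1-2*(y*y+z*z))),1),"w",round(s["gripper_width"],1),"gf",s["grasp_force"])
E
python3 - <<'E'
from h import *
ims={}
for n in("top","side"):
    f=np.load(f"{n}0.npz"); ims[n]=(f["p"],f["d"])
pts={"tank":pix2w(176,209,60),"van":pix2w(235,202,60),"eng":pix2w(289,218,60)}
report(pts,[(30,44),(44,55),(30,55),(56,150),(82,150)],ims=ims)
report({"off":pix2w(329,201,6)},[(3.5,10)],R=95,ims=ims)
tool()
E
```

```text
top tank 30 44 c=(525.1,315.1) L=144 W=68 yaw=-11.6 n=191 z=37.8
top tank 44 55 c=(525.0,311.4) L=121 W=46 yaw=-14.9 n=61 z=46.8
top tank 30 55 c=(525.1,315.1) L=144 W=68 yaw=-11.6 n=252 z=39.2
top tank 56 150 c=(522.4,315.6) L=87 W=42 yaw=-15.4 n=254 z=87.5
top tank 82 150 c=(522.2,314.7) L=86 W=38 yaw=-17.2 n=196 z=89.2
top van 30 44 c=(549.8,91.7) L=121 W=63 yaw=-10.2 n=163 z=38.2
top van 44 55 c=(541.9,89.7) L=105 W=54 yaw=-9.4 n=23 z=46.1
top van 30 55 c=(549.8,91.7) L=121 W=63 yaw=-10.2 n=186 z=38.9
top van 56 150 c=(553.0,86.7) L=70 W=46 yaw=-9.0 n=238 z=93.3
top van 82 150 c=(553.0,86.7) L=70 W=46 yaw=-9.0 n=237 z=93.3
top eng 30 44 c=(475.3,-109.7) L=99 W=69 yaw=7.6 n=60 z=37.8
top eng 44 55 c=(484.8,-110.4) L=118 W=52 yaw=11.1 n=37 z=46.3
top eng 30 55 c=(484.2,-108.5) L=117 W=69 yaw=7.6 n=97 z=42.4
top eng 56 150 c=(485.6,-111.5) L=120 W=50 yaw=8.4 n=381 z=89.0
top eng 82 150 c=(487.7,-111.1) L=116 W=50 yaw=8.4 n=256 z=102.3
side tank 30 44 c=(519.8,311.3) L=146 W=70 yaw=-18.1 n=230 z=38.1
side tank 44 55 c=(518.4,307.9) L=115 W=57 yaw=-17.2 n=107 z=46.8
side tank 30 55 c=
[... 317 characters left out ...]
 55 c=(547.1,81.1) L=123 W=60 yaw=-15.5 n=286 z=39.7
side van 56 150 c=(550.8,81.8) L=71 W=51 yaw=-9.5 n=342 z=89.2
side van 82 150 c=(550.5,82.6) L=70 W=51 yaw=-6.3 n=223 z=94.1
side eng 30 44 c=(475.6,-135.5) L=121 W=46 yaw=-13.5 n=128 z=38.7
side eng 44 55 c=(479.7,-133.4) L=126 W=46 yaw=-12.3 n=141 z=47.4
side eng 30 55 c=(479.1,-134.7) L=127 W=49 yaw=-12.3 n=269 z=44.7
side eng 56 150 c=(484.3,-117.0) L=121 W=56 yaw=11.3 n=627 z=84.5
side eng 82 150 c=(485.4,-109.7) L=122 W=55 yaw=2.2 n=370 z=99.9
top off 3.5 10 c=(556.2,-274.1) L=184 W=182 yaw=-84.6 n=666 z=6.1
side off 3.5 10 c=(557.5,-274.9) L=185 W=179 yaw=18.9 n=1063 z=6.0
t 0.1 tcp [235.  578.6 230.3] xaxis yaw -22.1 w 85.1 gf 0.0
```

The engine's centre is about (485.5,-111) with yaw 8.4. I'll travel above it at the current height first.

Call:
drive_tool(
  plan=[
    [[-1,12.5,-34.5,0,1.5],[-1,12.5,-34.5,0,1.5],[-1,12.5,-34.5,0,1.5],[-1,12.5,-34.5,0,1.5],[-1,12.5,-34.5,0,1.5],[-1,12.5,-34.5,0,1.5],[-1,12.5,-34.5,0,1.5],[-1,12.5,-34.5,0,1.5],[-1,12.5,-34.5,0,1.5],[-1,12.5,-34.5,0,1.5],[-1,12.5,-34.5,0,1.5],[-1,12.5,-34.5,0,1.5],[-1,12.5,-34.5,0,1.5],[-1,12.5,-34.5,0,1.5],[-1,12.5,-34.5,0,1.5],[-1,12.5,-34.5,0,1.5],[-1,12.5,-34.5,0,1.5],[-1,12.5,-34.5,0,1.5],[-1,12.5,-34.5,0,1.5],[-1,12.5,-34.5,0,1.5]],
  ],
)

```text
clock: 1.77
position: [485.1, -112.8, 231.1]
ee_rot: [0.998, 0.069, -0.0, -0.0]
contact_force: [0.4, 1.4, 0.5]
gripper_width: 85.5
grasp_force: 0.0
```

```bash
python3 -c "
from h import *
tool()"
```

```text
t 1.7667 tcp [ 485.1 -112.8  231.1] xaxis yaw 8.0 w 85.5 gf 0.0
```

Call:
drive_tool(
  plan=[
    [[-1,0,0,-30,0.4],[-1,0,0,-30,0],[-1,0,0,-30,0],[-1,0,0,-30,0],[-1,0,0,-20,0],[-1,0,0,-15,0],[-1,0,0,-14,0],[-1,0,0,-10,0],[-1,0,0,0,0],[1,0,0,0,0],[1,0,0,0,0],[1,0,0,0,0],[1,0,0,0,0],[1,0,0,0,0],[1,0,0,0,0],[1,0,0,0,0],[1,0,0,0,0],[1,0,0,0,0],[1,0,0,0,0]],
  ],
)

```text
clock: 3.35
position: [486.0, -111.1, 53.6]
ee_rot: [0.997, 0.073, 0.001, 0.0]
contact_force: [-1.4, -0.3, 6.1]
gripper_width: 38.3
grasp_force: 60.0
```

Call:
drive_tool(
  plan=[
    [[1,0,0,8,0],[1,0,0,12,0],[1,0,0,20,0],[1,0,0,20,0],[1,0,0,20,0],[1,0,0,20,0],[1,8,-20,0,-2],[1,10,-24,0,-3],[1,10,-24,0,-3],[1,10,-24,0,-3],[1,10,-24,0,-3],[1,10,-24,0,-3],[1,10,-24,0,-1],[1,0,0,0,0],[1,0,0,0,0]],
  ],
)

```text
clock: 4.6
position: [552.5, -275.6, 151.4]
ee_rot: [0.996, -0.086, -0.001, -0.001]
contact_force: [-1.0, 1.6, -2.5]
gripper_width: 38.4
grasp_force: 60.9
```

```bash
python3 - <<'E'
from h import *
tool()
ims={n:get_image(n) for n in("top","side")}
cv2.imwrite("pics/s1.png",cv2.resize(ims["side"][0][100:330,150:400,::-1],(750,690*1)[:2] if 0 else (650,598)))
X,c=cloud("top",ims["top"]);
# bare short underframe
report({"short":(480,-111)},[(34,44),(15,44)],ims=ims)
report({"eng":(553,-275)},[(140,155),(140,220)],R=80,ims=ims)
E
```

```text
t 4.6 tcp [ 552.5 -275.6  151.4] xaxis yaw -9.8 w 38.4 gf 60.86979031562805
top short 34 44 c=(515.8,-81.7) L=26 W=7 yaw=-13.7 n=13 z=39.3
top short 15 44 c=(510.6,-77.8) L=38 W=12 yaw=-13.7 n=29 z=30.0
side short 34 44 c=(485.2,-114.5) L=99 W=61 yaw=12.4 n=374 z=38.7
side short 15 44 c=(485.5,-115.9) L=99 W=82 yaw=11.7 n=505 z=37.6
top eng 140 155 c=(510.1,-255.5) L=65 W=35 yaw=33.0 n=31 z=144.1
top eng 140 220 c=(523.1,-257.5) L=83 W=47 yaw=24.4 n=172 z=177.8
side eng 140 155 c=(540.2,-293.0) L=125 W=45 yaw=-31.3 n=188 z=144.5
side eng 140 220 c=(549.0,-277.9) L=124 W=101 yaw=-39.1 n=876 z=178.9
```

View pics/s1.png

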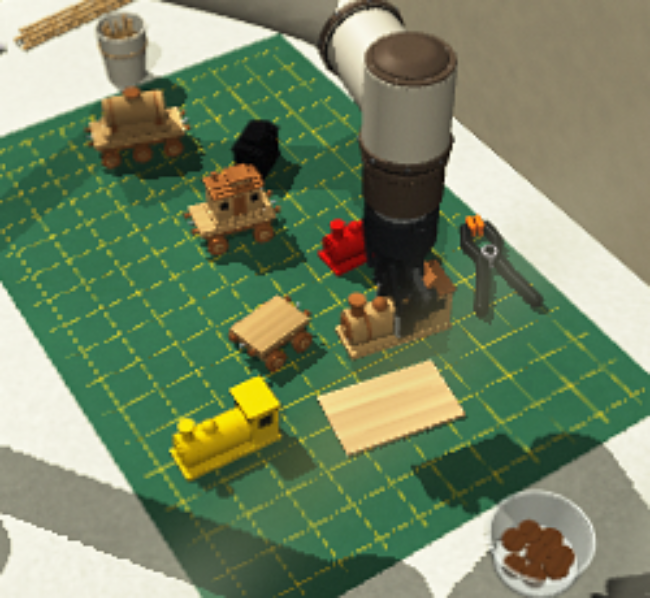

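The view shows the engine held level above the offcut (crop (400,310)), with the short frame bare at (270,327). Now I'll lower it and release.

Call:
drive_tool(
  plan=[
    [[1,0,0,-25,0],[1,0,0,-30,0],[1,0,0,-30,0],[1,0,0,-25,0],[1,0,0,-10,0],[1,0,0,-5,0],[1,0,0,-3,0],[1,0,0,-2,0],[1,0,0,0,0],[1,0,0,0,0]],
  ],
)

```text
clock: 5.53
position: [554.1, -275.1, 23.8]
ee_rot: [0.996, -0.084, 0.001, 0.0]
contact_force: [0.3, -0.0, -1.6]
gripper_width: 38.0
grasp_force: 60.9
```

Call:
drive_tool(
  plan=[
    [[1,0,0,-1,0],[1,0,0,-1,0],[1,0,0,-1,0],[1,0,0,0,0]],
  ],
)

```text
clock: 5.87
position: [553.6, -275.1, 20.7]
ee_rot: [0.996, -0.084, 0.001, 0.0]
contact_force: [-1.8, 1.6, 4.6]
gripper_width: 38.4
grasp_force: 61.7
```

Call:
drive_tool(
  plan=[
    [[-1,0,0,0,0],[-1,0,0,0,0],[-1,0,0,0,0],[-1,0,0,0,0],[-1,0,0,0,0],[-1,0,0,15,0],[-1,0,0,35,0],[-1,0,0,35,0],[-1,0,0,35,0],[-1,0,0,30,0],[-1,-31,-10,0,0],[-1,-31,-10,0,0],[-1,-31,-10,0,0],[-1,-31,-10,0,0],[-1,-31,-10,0,0],[-1,-31,-10,0,0],[-1,-31,-10,0,0],[-1,-31,-10,0,0]],
  ],
)

```text
clock: 7.37
position: [303.6, -355.1, 169.4]
ee_rot: [0.996, -0.084, 0.0, 0.0]
contact_force: [0.3, -0.4, -0.1]
gripper_width: 85.7
grasp_force: 0.0
```

```bash
python3 - <<'E'
from h import *
tool()
ims={n:get_image(n) for n in("top","side")}
cv2.imwrite("pics/t2.png",cv2.resize(ims["top"][0][140:300,150:390,::-1],(780,520)))
report({"short":(480,-111)},[(34,44),(15,44)],ims=ims,R=80)
report({"eng":(553,-275)},[(10,18),(20,110)],R=85,ims=ims)
report({"van":(551,87)},[(34,43),(82,120)],R=85,ims=ims)
E
```

```text
t 7.3667 tcp [ 303.6 -355.1  169.4] xaxis yaw -9.7 w 85.7 gf 0.0
top short 34 44 c=(486.0,-108.3) L=94 W=66 yaw=13.7 n=267 z=38.5
top short 15 44 c=(486.8,-111.7) L=95 W=76 yaw=11.5 n=369 z=37.1
side short 34 44 c=(502.9,-125.2) L=94 W=54 yaw=58.9 n=223 z=38.9
side short 15 44 c=(502.6,-127.9) L=98 W=57 yaw=58.9 n=334 z=37.4
top eng 10 18 c=(561.7,-279.8) L=146 W=134 yaw=10.8 n=100 z=11.8
top eng 20 110 c=(553.5,-274.8) L=121 W=52 yaw=-9.1 n=384 z=54.7
side eng 10 18 c=(537.4,-296.1) L=144 W=79 yaw=-30.8 n=156 z=13.0
side eng 20 110 c=(550.8,-275.9) L=121 W=52 yaw=-9.0 n=696 z=51.7
top van 34 43 c=(550.1,88.1) L=119 W=58 yaw=-8.4 n=135 z=38.9
top van 82 120 c=(552.9,86.8) L=70 W=46 yaw=-8.9 n=230 z=93.6
side van 34 43 c=(593.5,68.7) L=47 W=24 yaw=75.5 n=41 z=37.9
side van 82 120 c=(581.5,61.9) L=21 W=7 yaw=59.3 n=10 z=90.4
```

View pics/t2.png

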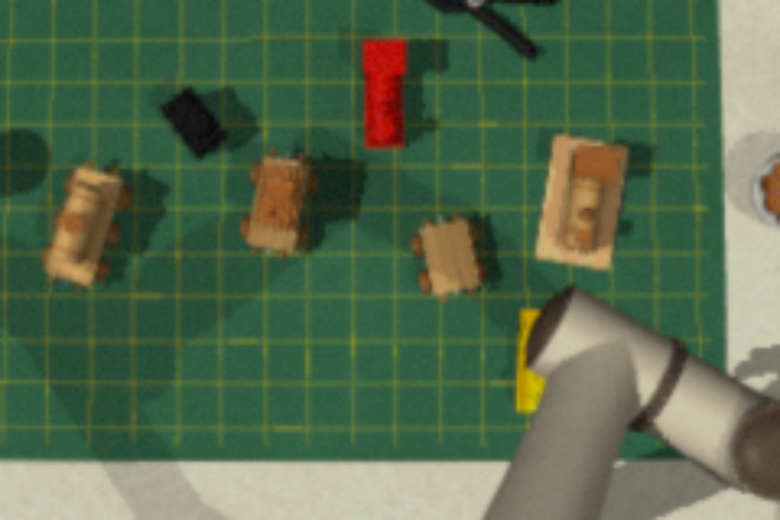

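The engine stands flat on the offcut (crop (585,205)), and the short frame is bare at (450,257). I'll refine the short deck's pose by centroid.

```bash
cat >> h.py <<'E'
def deck(c,im,R=80,lo=36,hi=42,n="top"):
    """deck pose: centroid and long axis of top-surface points, kept in the deck's width, iterated"""
    X,_=cloud(n,im); P=X[(np.hypot(*(X[:,:2]-c).T)<R)&(X[:,2]>lo)&(X[:,2]<hi),:2]
    for w in(60,33,29,29):
        m=P.mean(0) if w==60 else m
        u,s,v=np.linalg.svd(P-P.mean(0),full_matrices=False)
        if w==60: ax=v[0]
        Q=P[abs((P-m)@np.r_[-ax[1],ax[0]])<w]
        (cx,cy),_,_=cv2.minAreaRect(Q.astype(np.float32)); m=Q.mean(0); ax=np.linalg.svd(Q-m,full_matrices=False)[2][0]
    a=(np.degrees(np.arctan2(ax[1],ax[0]))+90)%180-90
    l=(Q-m)@ax; t=(Q-m)@np.r_[-ax[1],ax[0]]
    print(n,"deck c",m.round(1),"yaw",a.round(1),"L",np.percentile(l,[1,99]).round(),"W",np.percentile(t,[1,99]).round(),len(Q),"rect",round(cx,1),round(cy,1))
E
python3 - <<'E'
from h import *
im=get_image("top"); deck((486,-111),im); 
E
```

```text
top deck c [ 485.5 -110.8] yaw 19.8 L [-48.  45.] W [-26.  28.] 178 rect 487.0 -111.5
```

Call:
drive_tool(
  plan=[
    [[-1,17.7,31.5,0,0],[-1,17.7,31.5,0,0],[-1,17.7,31.5,0,0.7],[-1,17.7,31.5,0,0],[-1,17.7,31.5,0,0],[-1,17.7,31.5,0,0],[-1,17.7,31.5,0,0],[-1,17.7,31.5,0,0],[-1,17.7,31.5,0,0],[-1,17.7,31.5,0,0],[-1,17.7,31.5,0,0],[-1,17.7,31.5,0,0],[-1,17.7,31.5,0,0],[-1,17.7,31.5,0,0],[-1,0,0,0,0],[-1,0,0,0,0]],
  ],
)

```text
clock: 8.85
position: [553.9, 88.6, 168.6]
ee_rot: [0.997, -0.077, -0.0, 0.0]
contact_force: [-0.4, 0.2, 0.2]
gripper_width: 85.1
grasp_force: 0.0
```

Call:
drive_tool(
  plan=[
    [[-1,0,0,-30,0],[-1,0,0,-30,0],[-1,0,0,-25,0],[-1,0,0,-15,0],[-1,0,0,-10,0],[-1,0,0,-7,0],[-1,0,0,0,0],[1,0,0,0,0],[1,0,0,0,0],[1,0,0,0,0],[1,0,0,0,0],[1,0,0,0,0],[1,0,0,0,0],[1,0,0,0,0],[1,0,0,0,0]],
  ],
)

```text
clock: 10.1
position: [553.6, 86.1, 53.6]
ee_rot: [0.997, -0.078, 0.001, -0.0]
contact_force: [-1.2, -0.5, 6.1]
gripper_width: 44.7
grasp_force: 60.4
```

Call:
drive_tool(
  plan=[
    [[1,0,0,5,0],[1,0,0,10,0],[1,0,0,20,0],[1,0,0,20,0],[1,0,0,20,0],[1,0,0,15,0],[1,0,0,0,0]],
  ],
)

```text
clock: 10.68
position: [555.0, 86.8, 146.3]
ee_rot: [0.997, -0.078, 0.004, -0.002]
contact_force: [1.0, 0.3, -0.3]
gripper_width: 44.9
grasp_force: 61.3
```

```bash
python3 - <<'E'
from h import *
tool()
p,d=get_image("side")
cv2.imwrite("pics/s3.png",cv2.resize(p[80:270,150:330,::-1],(560,590)))
E
```

```text
t 10.6833 tcp [555.   86.8 146.3] xaxis yaw -9.0 w 44.9 gf 61.314371824264526
```

View pics/s3.png

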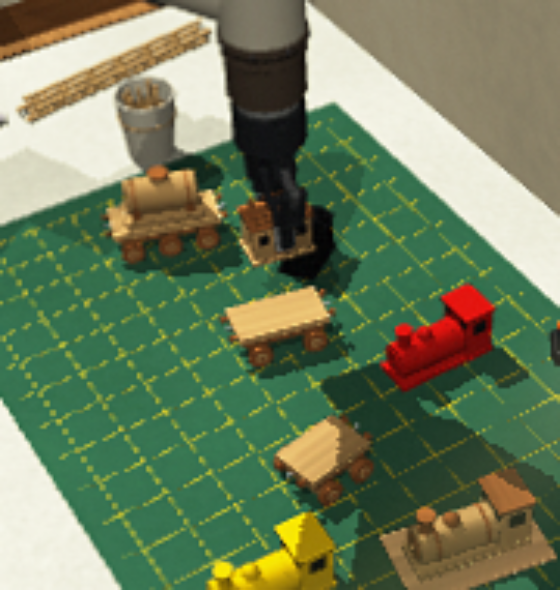

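The van is held level (crop (278,230)), and both frames below are bare. Next, carry it to the short frame.

Call:
drive_tool(
  plan=[
    [[1,-9.6,-28.1,0,2.8],[1,-9.6,-28.1,0,2.8],[1,-9.6,-28.1,0,2.8],[1,-9.6,-28.1,0,2.8],[1,-9.6,-28.1,0,2.8],[1,-9.6,-28.1,0,2.8],[1,-9.6,-28.1,0,2.8],[1,0,0,0,0],[1,0,0,0,0],[1,0,0,-25,0],[1,0,0,-25,0],[1,0,0,-20,0],[1,0,0,-10,0],[1,0,0,-4,0],[1,0,0,-2,0],[1,0,0,-1,0],[1,0,0,-1,0],[1,0,0,0,0]],
  ],
)

```text
clock: 12.23
position: [486.3, -110.4, 54.9]
ee_rot: [0.996, 0.092, 0.001, 0.0]
contact_force: [0.1, 0.5, -1.3]
gripper_width: 44.3
grasp_force: 61.6
```

Call:
drive_tool(
  plan=[
    [[1,0,0,-1,0],[1,0,0,-1,0],[1,0,0,0,0]],
  ],
)

```text
clock: 12.48
position: [486.6, -110.6, 53.6]
ee_rot: [0.996, 0.093, 0.001, 0.0]
contact_force: [-1.4, 1.5, 5.0]
gripper_width: 44.4
grasp_force: 62.0
```

Call:
drive_tool(
  plan=[
    [[-1,0,0,0,0],[-1,0,0,0,0],[-1,0,0,0,0],[-1,0,0,0,0],[-1,0,0,0,0],[-1,0,0,12,0],[-1,0,0,35,0],[-1,0,0,35,0],[-1,0,0,35,0]],
  ],
)

```text
clock: 13.23
position: [485.2, -110.7, 170.3]
ee_rot: [0.996, 0.092, -0.001, 0.0]
contact_force: [0.7, 0.6, -0.8]
gripper_width: 85.5
grasp_force: 0.0
```

Call:
drive_tool(
  plan=[
    [[-1,-11,36.5,0,-1.9],[-1,-11,36.5,0,-1.9],[-1,-11,36.5,0,-1.9],[-1,-11,36.5,0,-1.9],[-1,-11,36.5,0,-1.9],[-1,-11,36.5,0,-1.9],[-1,-11,36.5,0,-1.9],[-1,-11,36.5,0,-1.9],[-1,-11,36.5,0,-1.9],[-1,-11,36.5,0,-1.9],[-1,-11,36.5,0,-1.9],[-1,-11,36.5,0,-1.9],[-1,-11,36.5,0,-1.9],[-1,-11,36.5,0,-1.9],[-1,0,0,0,0]],
  ],
)

```text
clock: 14.48
position: [330.8, 406.2, 169.3]
ee_rot: [0.991, -0.137, 0.001, -0.001]
contact_force: [-0.1, -0.6, -0.2]
gripper_width: 85.6
grasp_force: 0.0
```

```bash
python3 - <<'E'
from h import *
tool()
ims={n:get_image(n) for n in("top","side")}
np.savez("i4.npz",t=ims["top"][0],td=ims["top"][1],s=ims["side"][0],sd=ims["side"][1])
cv2.imwrite("pics/t4.png",cv2.resize(ims["top"][0][150:270,150:310,::-1],(800,600),interpolation=cv2.INTER_CUBIC))
report({"short/van":(486,-111)},[(15,43),(34,43),(82,120)],ims=ims,R=80)
report({"mid":(549,88)},[(34,43),(15,43)],R=85,ims=ims)
for n in ims: deck((549,88),ims[n],n=n)
report({"tank":(521,313)},[(44,55),(65,120),(82,120)],R=85,ims=ims)
E
```

```text
t 14.4833 tcp [330.8 406.2 169.3] xaxis yaw -15.8 w 85.6 gf 0.0
top short/van 15 43 c=(487.0,-112.4) L=95 W=80 yaw=12.0 n=136 z=32.7
top short/van 34 43 c=(486.4,-107.9) L=94 W=64 yaw=12.3 n=58 z=38.5
top short/van 82 120 c=(486.2,-109.3) L=70 W=46 yaw=11.2 n=239 z=93.5
side short/van 15 43 c=(478.4,-133.9) L=101 W=62 yaw=-19.3 n=258 z=35.4
side short/van 34 43 c=(479.6,-131.9) L=101 W=55 yaw=-17.8 n=146 z=38.3
side short/van 82 120 c=(484.0,-112.5) L=73 W=51 yaw=11.6 n=275 z=93.6
top mid 34 43 c=(550.0,88.5) L=121 W=55 yaw=-11.3 n=316 z=38.2
top mid 15 43 c=(549.7,88.2) L=121 W=79 yaw=-11.2 n=438 z=36.8
side mid 34 43 c=(547.2,85.4) L=122 W=65 yaw=-11.3 n=363 z=38.7
side mid 15 43 c=(546.7,80.7) L=124 W=73 yaw=-10.0 n=497 z=37.6
top deck c [548.7  89.1] yaw -11.2 L [-56.  51.] W [-27.  28.] 221 rect 548.1 88.9
side deck c [546.3  84.1] yaw -13.2 L [-60.  57.] W [-28.  28.] 280 rect 547.0 84.1
top tank 44 55 c=(525.0,314.3) L=124 W=51 yaw=-14.4 n=61 z=47.6
top tank 65 120 c=(522.5,316.0) L=86 W=42 yaw=-16.7 n=249 z=87.6
top tank 82 120 c=(522.7,315.5) L=85 W=38 yaw=-17.6 n=192 z=89.6
side tank 44 55 c=(518.3,315.1) L=123 W=58 yaw=-10.0 n=96 z=47.1
side tank 65 120 c=(518.1,310.1) L=86 W=45 yaw=-18.9 n=255 z=85.4
side tank 82 120 c=(518.5,310.8) L=85 W=42 yaw=-14.7 n=158 z=90.1
```

View pics/t4.png

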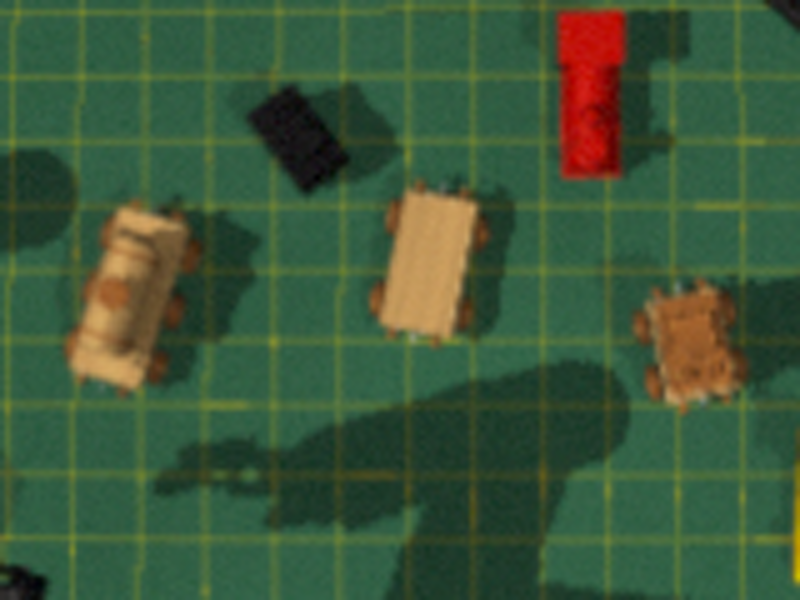

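The van sits centred and aligned on the short frame (crop (697,340)). The middle frame is bare at (428,262), and the tank is at (130,297). Next, fetch the tank.

Call:
drive_tool(
  plan=[
    [[-1,31.8,-14.2,0,-0.5],[-1,31.8,-14.2,0,0],[-1,31.8,-14.2,0,0],[-1,31.8,-14.2,0,0],[-1,31.8,-14.2,0,0],[-1,31.8,-14.2,0,0],[-1,0,0,0,0],[-1,0,0,0,0],[-1,0,0,0,0],[-1,0,0,0,0]],
  ],
)

```text
clock: 15.42
position: [521.8, 314.7, 169.3]
ee_rot: [0.99, -0.143, -0.0, 0.0]
contact_force: [-0.3, 0.6, 0.3]
gripper_width: 85.5
grasp_force: 0.0
```

Call:
drive_tool(
  plan=[
    [[-1,0,0,-30,0],[-1,0,0,-30,0],[-1,0,0,-25,0],[-1,0,0,-15,0],[-1,0,0,-10,0],[-1,0,0,-7,0],[-1,0,0,0,0],[1,0,0,0,0],[1,0,0,0,0],[1,0,0,0,0],[1,0,0,0,0],[1,0,0,0,0],[1,0,0,0,0],[1,0,0,0,0],[1,0,0,0,0]],
  ],
)

```text
clock: 16.67
position: [523.3, 315.8, 53.9]
ee_rot: [0.99, -0.143, 0.001, -0.001]
contact_force: [-1.4, -0.2, 6.2]
gripper_width: 40.4
grasp_force: 60.3
```

Call:
drive_tool(
  plan=[
    [[1,0,0,5,0],[1,0,0,10,0],[1,0,0,20,0],[1,0,0,20,0],[1,0,0,20,0],[1,0,0,15,0],[1,0,0,0,0],[1,3.9,-32.4,0,0.8],[1,3.9,-32.4,0,0.8],[1,3.9,-32.4,0,0.8],[1,3.9,-32.4,0,0.8],[1,3.9,-32.4,0,0.8],[1,3.9,-32.4,0,0.8],[1,3.9,-32.4,0,0.5],[1,0,0,0,0],[1,0,0,0,0],[1,0,0,0,0],[1,0,0,0,0]],
  ],
)

```text
clock: 18.17
position: [549.6, 89.0, 141.9]
ee_rot: [0.995, -0.097, -0.0, 0.0]
contact_force: [-0.2, 0.6, -0.6]
gripper_width: 40.6
grasp_force: 60.7
```

```bash
python3 - <<'E'
from h import *
tool()
p,d=get_image("side")
cv2.imwrite("pics/s5.png",cv2.resize(p[80:270,150:330,::-1],(560,590)))
E
```

```text
t 18.1667 tcp [549.6  89.  141.9] xaxis yaw -11.2 w 40.6 gf 60.6720507144928
```

View pics/s5.png

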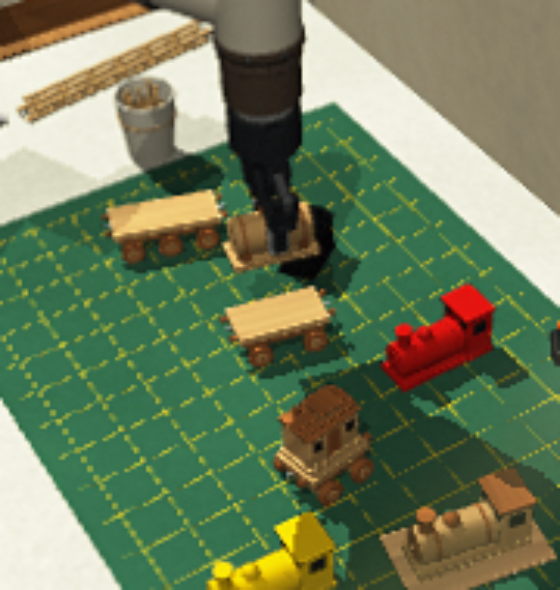

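The tank is held level (crop (270,240)) above the bare middle frame at (278,315), and the long frame is bare at (165,215). Lowering now.

Call:
drive_tool(
  plan=[
    [[1,0,0,-25,0],[1,0,0,-25,0],[1,0,0,-20,0],[1,0,0,-10,0],[1,0,0,-4,0],[1,0,0,-2,0],[1,0,0,-1,0],[1,0,0,-1,0],[1,0,0,-1,0],[1,0,0,-1,0],[1,0,0,0,0]],
  ],
)

```text
clock: 19.13
position: [550.6, 88.7, 53.8]
ee_rot: [0.995, -0.097, 0.001, -0.0]
contact_force: [-1.0, 0.3, 4.2]
gripper_width: 40.6
grasp_force: 61.3
```

Call:
drive_tool(
  plan=[
    [[-1,0,0,0,0],[-1,0,0,0,0],[-1,0,0,0,0],[-1,0,0,0,0],[-1,0,0,0,0],[-1,0,0,12,0],[-1,0,0,35,0],[-1,0,0,35,0],[-1,0,0,35,0]],
  ],
)

```text
clock: 19.88
position: [549.4, 88.1, 170.2]
ee_rot: [0.995, -0.098, -0.001, 0.001]
contact_force: [1.3, -0.2, -0.4]
gripper_width: 85.3
grasp_force: 0.0
```

Call:
drive_tool(
  plan=[
    [[-1,-17.5,-31.6,0,1],[-1,-17.5,-31.6,0,1],[-1,-17.5,-31.6,0,0],[-1,-17.5,-31.6,0,0],[-1,-17.5,-31.6,0,0],[-1,-17.5,-31.6,0,0],[-1,-17.5,-31.6,0,0],[-1,-17.5,-31.6,0,0],[-1,-17.5,-31.6,0,0],[-1,-17.5,-31.6,0,0],[-1,-17.5,-31.6,0,0],[-1,-17.5,-31.6,0,0],[-1,-17.5,-31.6,0,0],[-1,-17.5,-31.6,0,0],[-1,0,0,0,0],[-1,0,0,0,0]],
  ],
)

```text
clock: 21.22
position: [303.6, -355.3, 169.0]
ee_rot: [0.997, -0.082, -0.0, -0.0]
contact_force: [0.8, 1.1, -0.6]
gripper_width: 85.3
grasp_force: 0.0
```

```bash
python3 - <<'E'
from h import *
tool()
ims={n:get_image(n) for n in("top","side")}
cv2.imwrite("pics/t6.png",cv2.resize(ims["top"][0][150:270,150:310,::-1],(800,600),interpolation=cv2.INTER_CUBIC))
report({"long":(523,314)},[(34,43),(15,43)],R=95,ims=ims)
for n in ims: deck((523,314),ims[n],n=n,R=95)
report({"mid/tank":(549,88)},[(15,43),(44,55),(65,120)],R=85,ims=ims)
report({"eng":(553.5,-275)},[(20,110)],R=85,ims=ims)
E
```

```text
t 21.2167 tcp [ 303.6 -355.3  169. ] xaxis yaw -9.5 w 85.3 gf 0.0
top long 34 43 c=(523.9,314.6) L=142 W=69 yaw=-16.3 n=390 z=38.5
top long 15 43 c=(524.1,313.7) L=142 W=78 yaw=-17.9 n=532 z=37.0
side long 34 43 c=(495.6,320.7) L=92 W=67 yaw=-13.4 n=181 z=38.9
side long 15 43 c=(488.1,312.1) L=105 W=74 yaw=-62.8 n=282 z=36.9
top deck c [522.  316.6] yaw -16.9 L [-66.  63.] W [-27.  28.] 280 rect 523.5 315.3
side deck c [490.  318.2] yaw -46.2 L [-42.  53.] W [-30.  26.] 135 rect 493.9 312.2
top mid/tank 15 43 c=(550.0,89.5) L=122 W=76 yaw=-11.0 n=180 z=35.0
top mid/tank 44 55 c=(549.0,89.0) L=95 W=53 yaw=-12.1 n=40 z=46.6
top mid/tank 65 120 c=(549.8,90.8) L=85 W=41 yaw=-14.1 n=256 z=86.9
side mid/tank 15 43 c=(598.0,62.9) L=65 W=18 yaw=58.5 n=43 z=34.7
top eng 20 110 c=(552.9,-273.8) L=121 W=50 yaw=-9.5 n=382 z=54.1
side eng 20 110 c=(552.0,-276.1) L=120 W=53 yaw=-11.0 n=698 z=51.4
```

View pics/t6.png

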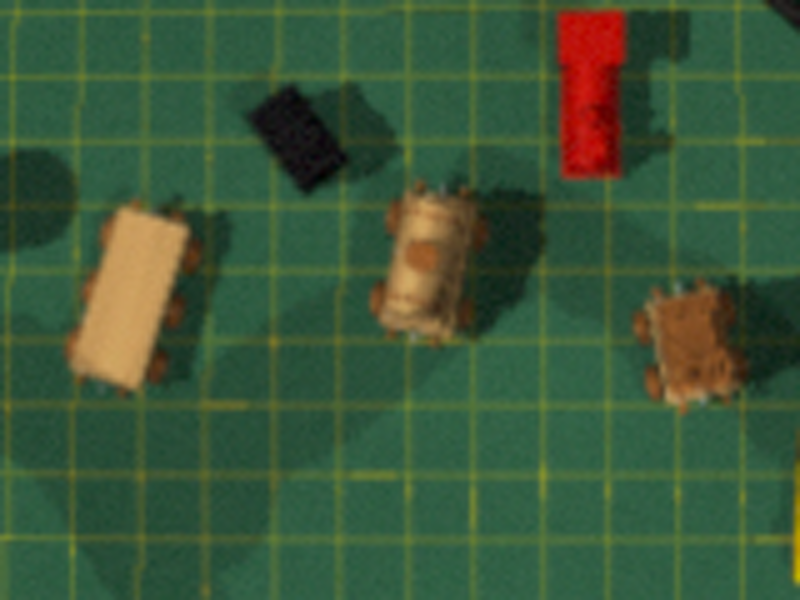

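The tank is in place on the middle frame (crop (425,262)), and the long frame is bare at (130,297). Now the engine.

Call:
drive_tool(
  plan=[
    [[-1,31,9.9,0,0],[-1,31,9.9,0,0],[-1,31,9.9,0,0],[-1,31,9.9,0,0],[-1,31,9.9,0,0],[-1,31,9.9,0,0],[-1,31,9.9,0,0],[-1,31,9.9,0,0],[-1,0,0,0,0],[-1,0,0,0,0],[-1,0,0,0,0],[-1,0,0,-30,0],[-1,0,0,-30,0],[-1,0,0,-30,0]],
  ],
)

```text
clock: 22.48
position: [552.1, -274.7, 79.5]
ee_rot: [0.997, -0.08, 0.001, 0.0]
contact_force: [0.2, 0.9, 0.2]
gripper_width: 85.4
grasp_force: 0.0
```

Call:
drive_tool(
  plan=[
    [[-1,0,0,-20,0],[-1,0,0,-15,0],[-1,0,0,-14,0],[-1,0,0,-10,0],[-1,0,0,0,0],[1,0,0,0,0],[1,0,0,0,0],[1,0,0,0,0],[1,0,0,0,0],[1,0,0,0,0],[1,0,0,0,0],[1,0,0,0,0],[1,0,0,0,0],[1,0,0,0,0]],
  ],
)

```text
clock: 23.65
position: [553.8, -275.2, 21.9]
ee_rot: [0.997, -0.08, 0.001, 0.0]
contact_force: [-0.6, 1.0, 5.8]
gripper_width: 38.3
grasp_force: 61.1
```

Call:
drive_tool(
  plan=[
    [[1,0,0,5,0],[1,0,0,10,0],[1,0,0,20,0],[1,0,0,30,0],[1,0,0,35,0],[1,0,0,35,0],[1,0,0,25,0],[1,0,0,10,0],[1,0,0,0,0]],
  ],
)

```text
clock: 24.4
position: [554.0, -275.1, 193.4]
ee_rot: [0.997, -0.08, 0.003, 0.0]
contact_force: [0.8, 0.8, -1.4]
gripper_width: 38.2
grasp_force: 60.5
```

Call:
drive_tool(
  plan=[
    [[1,-1.6,20,0,-0.4],[1,-1.6,34,0,-0.4],[1,-1.6,34,0,-0.4],[1,-1.6,34,0,-0.4],[1,-1.6,34,0,-0.4],[1,-1.6,34,0,-0.4],[1,-1.6,34,0,-0.4],[1,-1.6,34,0,-0.4],[1,-1.6,34,0,-0.4],[1,-1.6,34,0,-0.4],[1,-1.6,34,0,-0.4],[1,-1.6,34,0,-0.4],[1,-1.6,34,0,-0.5],[1,-1.6,34,0,-0.5],[1,-1.6,34,0,-0.5],[1,-1.6,34,0,-0.5],[1,-2,34,0,-0.5],[1,-2,25.6,0,-0.5],[1,0,0,0,0],[1,0,0,0,0]],
  ],
)

```text
clock: 26.07
position: [521.6, 315.3, 187.0]
ee_rot: [0.989, -0.147, -0.002, 0.002]
contact_force: [0.7, -0.4, -1.3]
gripper_width: 37.9
grasp_force: 60.7
```

Call:
drive_tool(
  plan=[
    [[1,0,0,0,0],[1,0,0,-20,0],[1,0,0,-30,0],[1,0,0,-25,0],[1,0,0,-10,0],[1,0,0,0,0],[1,0,0,0,0]],
  ],
)

```text
clock: 26.65
position: [523.7, 314.0, 105.5]
ee_rot: [0.989, -0.148, 0.0, 0.0]
contact_force: [0.6, 0.7, -1.3]
gripper_width: 38.4
grasp_force: 60.7
```

```bash
python3 - <<'E'
from h import *
tool()
p,d=get_image("side")
cv2.imwrite("pics/s7.png",cv2.resize(p[80:270,150:330,::-1],(560,590)))
E
```

```text
t 26.65 tcp [523.7 314.  105.5] xaxis yaw -17.0 w 38.4 gf 60.70598244667053
```

View pics/s7.png

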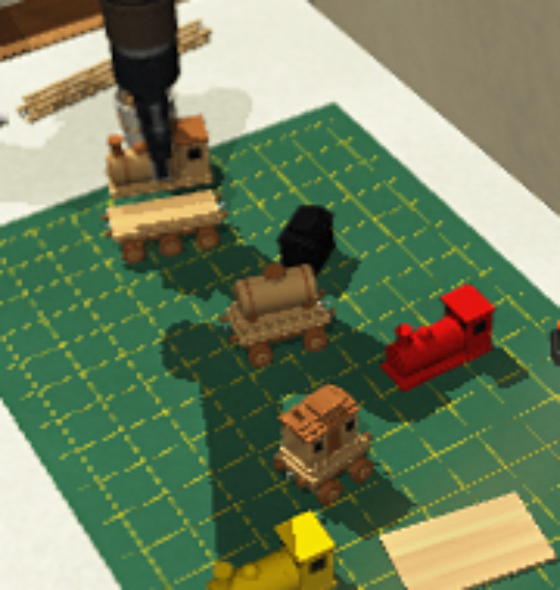

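The engine is level above the long frame (crop (160,170)). Lowering.

Call:
drive_tool(
  plan=[
    [[1,0,0,-20,0],[1,0,0,-18,0],[1,0,0,-7,0],[1,0,0,-3,0],[1,0,0,-1,0],[1,0,0,-1,0],[1,0,0,-1,0],[1,0,0,0,0]],
  ],
)

```text
clock: 27.37
position: [523.7, 315.1, 55.2]
ee_rot: [0.989, -0.148, 0.001, -0.001]
contact_force: [-0.2, -0.0, -2.2]
gripper_width: 38.3
grasp_force: 60.7
```

Call:
drive_tool(
  plan=[
    [[1,0,0,-1,0],[1,0,0,-0.5,0],[1,0,0,0,0]],
  ],
)

```text
clock: 27.62
position: [523.7, 315.2, 54.8]
ee_rot: [0.989, -0.148, 0.001, -0.001]
contact_force: [-2.0, 0.2, 6.2]
gripper_width: 38.4
grasp_force: 61.5
```

Call:
drive_tool(
  plan=[
    [[-1,0,0,0,0],[-1,0,0,0,0],[-1,0,0,0,0],[-1,0,0,0,0],[-1,0,0,0,0],[-1,0,0,12,0],[-1,0,0,35,0],[-1,0,0,35,0],[-1,0,0,35,0],[-1,-32,14,0,0],[-1,-32,14,0,0],[-1,-32,14,0,0],[-1,-32,14,0,0],[-1,-32,14,0,0],[-1,-32,14,0,0],[-1,0,0,0,0],[-1,0,0,0,0],[-1,0,0,0,0],[-1,0,0,0,0]],
  ],
)

```text
clock: 29.2
position: [331.9, 398.5, 169.7]
ee_rot: [0.989, -0.148, 0.0, 0.0]
contact_force: [-0.3, 0.1, -0.3]
gripper_width: 85.5
grasp_force: 0.0
```

```bash
python3 - <<'E'
from h import *
tool()
ims={n:get_image(n) for n in("top","side")}
a=cv2.resize(ims["top"][0][150:270,150:310],(400,300)); b=cv2.resize(ims["side"][0][120:270,170:370],(400,300))
cv2.imwrite("pics/f8.png",np.hstack([a,b])[:,:,::-1])
report({"long/eng":(523,314)},[(15,43),(44,55),(56,120)],R=95,ims=ims)
report({"mid/tank":(549,88)},[(15,43),(44,55),(65,120)],R=85,ims=ims)
report({"short/van":(486,-111)},[(15,43),(44,55),(82,120)],R=85,ims=ims)
E
```

```text
t 29.2 tcp [331.9 398.5 169.7] xaxis yaw -17.1 w 85.5 gf 0.0
top long/eng 15 43 c=(524.0,313.9) L=142 W=76 yaw=-17.4 n=166 z=31.9
top long/eng 44 55 c=(521.7,315.9) L=132 W=50 yaw=-15.4 n=58 z=47.7
top long/eng 56 120 c=(524.2,317.4) L=120 W=48 yaw=-18.2 n=368 z=87.9
side long/eng 15 43 c=(516.7,303.4) L=147 W=73 yaw=-20.1 n=284 z=32.9
side long/eng 44 55 c=(507.8,296.8) L=126 W=48 yaw=-35.3 n=106 z=48.0
side long/eng 56 120 c=(520.9,314.5) L=120 W=57 yaw=-19.0 n=454 z=83.8
top mid/tank 15 43 c=(549.7,88.3) L=120 W=79 yaw=-11.8 n=181 z=35.0
top mid/tank 44 55 c=(548.4,89.0) L=103 W=54 yaw=-10.6 n=44 z=47.2
top mid/tank 65 120 c=(549.8,91.3) L=85 W=42 yaw=-13.8 n=257 z=87.5
side mid/tank 15 43 c=(546.2,79.0) L=122 W=72 yaw=-13.4 n=269 z=34.8
side mid/tank 44 55 c=(540.6,72.5) L=100 W=46 yaw=-29.4 n=111 z=47.9
side mid/tank 65 120 c=(546.4,83.3) L=87 W=42 yaw=-9.3 n=305 z=85.5
top short/van 15 43 c=(486.9,-112.2) L=95 W=79 yaw=12.3 n=137 z=30.5
top short/van 44 55 c=(481.8,-108.5) L=88 W=48 yaw=22.0 n=15 z=46.6
top short/van 82 120 c=(486.0,-109.1) L=70 W=46 yaw=11.0 n=239 z=93.4
side short/van 15 43 c=(478.8,-132.7) L=101 W=59 yaw=-19.9 n=252 z=34.5
side short/van 44 55 c=(477.5,-130.0) L=81 W=40 yaw=-21.2 n=78 z=47.9
side short/van 82 120 c=(484.4,-112.3) L=73 W=50 yaw=13.1 n=280 z=93.4
```

View pics/f8.png

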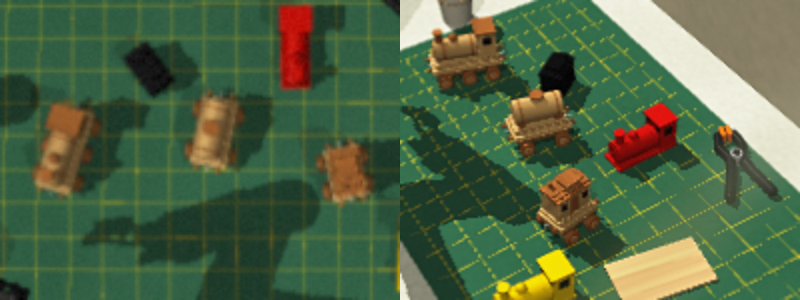

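All three bodies sit flat, within about 3 mm and 3° of their frames: the engine at (65,148), the tank at (215,130) and the van at (345,170). The gripper is clear, so I'm handing in.

```bash
python3 -c "
from bench import *
print(job_done())"
```

```text
the job is handed in; nothing more can be done
None
```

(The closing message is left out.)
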